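Set the gift-tag embossing press and hold its lever at the third click

TASK

A gift tag already lies in the little embossing press. With the lever still up, turn the knob on top of the press until its white line points at the fourth of the five marks round it (counting clockwise from the shortest), then press the lever down by its wooden bar, past the first two clicks to the third, and hold it there against its spring without driving it on to the bottom stop, which would cut through the tag. Finish while you are still holding the lever down at the third click, with the knob still on its mark and the jar, the tin and the pile of tags left standing where they were.

Things in the scene. Friction and masses are not known exactly. Their poses are not given: they have to be found in the camera images.
- press: Embossing press of dark grey-green cast metal, fixed to the island; base 200 x 135 mm, 245 mm high over the knob; place and yaw vary. Origin on the work surface below the axis of knob and ram; x to its back, z up, lever bar in front (-x). Head: 84 mm wide, x -45 to +113 mm, top at z 205 mm. Index housing at its left rear: x 83 to 138, y 35 to 77, z 154 to 176 mm. The tag need not be touched.
- knob_grip (a point): Point on the vertical knob axis at mid height of its black bar grip, 232 mm above the work surface. The bar grip is 42 mm long, 12 mm wide, 25 mm high (z 220 to 245 mm), on a round skirt 42 mm across (z 213 to 220 mm), over a scale plate 82 mm across. This point's x axis points level along the bar grip to the end with the white pointer line; pinch it across the 12 mm.
- setting_knob (a joint): Knob angle in rad, growing clockwise seen from above; stays where it is left (0.035 N m friction). Stops at -0.06 and 2.86. The five black marks grow longer and broader clockwise: at 0 (first, shortest), 0.698, 1.396, 2.094 (the fourth) and 2.793 (fifth). At 0 the white line points to 260 degrees, anticlockwise from the press's x axis. It starts between 0 and 1.3.
- fourth_mark (a point): The fourth mark, on the scale plate 33 mm from the knob axis, at 140 degrees anticlockwise from the press's x axis seen from above (to the front left of the press); z 213 mm.
- lever_bar: Wooden bar of the lever, 24 mm in diameter, 88 mm long, between the ends of two steel arms (8 mm thick, 55 mm to either side of its middle). Origin at the middle of the bar; y along the bar, level and parallel to the press's y axis. It turns on its own rod. With the lever up it is 247 mm above the work surface, 153 mm in front of the knob axis; at the third click 91 mm above, 156 mm in front.
- lever_shaft (a point): Middle of the level shaft on which the lever turns, parallel to the press's y axis, 165 mm above the work surface, 30 mm behind the knob axis. The middle of the bar moves on a circle of 200 mm radius round it; in the press's frame, in mm: x = 30 - 200 cos(e), z = 165 + 200 sin(e), where e = 0.42 rad - lever angle (24 degrees up at rest).
- press_lever (a joint): Lever angle in rad, 0 up at rest, growing as the bar goes down. A spring always returns it: at the bar about 7 N when up, 10 N at the third click. A ball index clicks at 0.16, 0.41, 0.66: the push rises 3 N, then drops past each into a notch: first about 0.28, second 0.53, third 0.70 to 0.90 (middle 0.80). No notch holds it when let go. A further click at 0.94 leads to the bottom stop at 1.02.
- jar_center (a point): Centre of a clip-top glass jar, 90 x 84 x 121 mm, that stands near the front of the island; to be left alone.
- tin_center (a point): Centre of a round printed tin, 74 mm in diameter and 32 mm high, near the press; to be left alone.
- tags_center (a point): Centre of a small pile of blank kraft tags, 52 x 84 x 25 mm, near the press; to be left alone.

How it is judged:
By the outcome, as a careful person would: the job done as asked, in the order asked, and still so for the second after the job is handed in, while the arm keeps its last pose, push and grip.
It also fails if it takes over 72 s, if anything falls off the work surface, if the arm or the gripper's body presses on something with over 40 N, if the wrist force passes 120 N, or if a joint passes its speed limit or range.

ROBOT

A 6-joint arm with a two-finger parallel gripper is mounted at the origin on a cart in front of the work surface, level with it; the furniture and walls round the work are solid. World frame = base frame: x ahead of the robot, y to its left, z up, the work surface at z = 0. Lengths are in m, angles in rad, forces in N, time in s.
With the tool pointing down it reaches from about 0.35 to 0.95 m from the base axis. Payload 17.4 kg.
Tool frame: the origin (TCP) lies at the very end of the fingers, on their centre line; the grasp point (between the pads) lies 19 mm behind it; x points along the fingers, y is the direction in which the jaws open and shut, and the axes are right-handed (so a half turn about x gives the same grasp; the last joint's range is limited). The gripper opens to 93 mm and grips with 3 to 60 N. Pads are 15 mm wide; open, the fingers measure 128 mm over their backs; the gripper's body (75 mm by 188 mm) begins 65 mm behind the grasp point.
Start: joints at [1.267, 0.116, 1.442, -0, 1.584, -0.038], TCP at [0.177, 0.651, 0.184] pointing down, gripper open.
Joint ranges: [-2.83, 2.83], [-0.83, 2.19], [0.07, 2.5], [-1.14, 4.28], [0.01, 3], [-2.97, 2.97]. Speed limits (rad/s): [1.89, 1.89, 2.22, 3.14, 3.14, 3.14].

INTERFACE

Orientations are given as a rotation vector (axis times angle).
In Python, from cell import * gives the robot as it stands.
- The arm moves only by the shell command python3 -m jog 'ROWS' [OPENING] [FORCE]. ROWS is JSON, a list of rows, each a list of 4 numbers: the shift along the world's x, y, z in m, then the turn about the world's z in degrees. In form: [[x, y, z, turn], ...]. A call has 1 to 8 rows; each row is the pose to reach, as a shift and turn from the pose commanded when the call began; what a row does not reach only later rows make up. A row lasts 1/8 s, in which the tool goes at most 62.5 mm and 10.7 degrees, less where a joint would pass 70% of its speed; a pose out of reach is approached as far as the arm can. A call with a gripper value outside its range is refused whole. OPENING is the closure, from -1 (fully open) to 1 (shut), set as the call begins (- or left out, the last holds). The fingers move at their own pace and stop on an object; FORCE is the grip in N (left out, the last holds). Time passes only in rows, so rows that repeat a pose let the fingers close. It gives the time, the measured TCP pose, the force and the opening at its end, in the units of the state.
- get_state(): the state, without advancing time (a new reading comes with each control period).
- grab_frame(name): name is "side" or "top"; returns a dict with "frame" (400x640x3 uint8, red, green, blue), "camera_matrix" (3x3 intrinsics, pixels), "k1" (the pictures are not rectified: a ray, as slopes to the right and down, at radius r is drawn at 1 + k1 r^2 times it, then the intrinsics apply), "R" (3x3) and "t" (3): a world point X has camera coordinates R X + t. Camera axes: x right, y down, z forward; pixel columns grow to the right and rows downward; lengths in m; the calibration is good to about 2 mm. A picture is of the moment at which its call begins. There is no depth.
- finish_job(): hands the job in, once; it reports no verdict.
Trained networks look in the newest picture that a camera, given by its name, has taken for a name from the list of things; names that differ only in an ending like _2 or _b are one class to them, and where a whole thing is asked for, a point or a joint stands for the part that bears it (a point fixed in the world has none). Each returns a list of dicts, best first, with "conf" (0 to 1); they miss things now and then, are a little off and sometimes report something else, mostly with a low value. They report only what shows in the picture. A call takes as long as a camera call.
- search_frame(target, camera): "uv" ([column, row] in pixels, amid what is visible of it).
- cut_out(target, camera): "pixels" (400x640 bool, what is visible of it) and "uv" ([column, row] in pixels, amid what is visible of it).
- spot_point(target, camera): "uv" ([column, row] in pixels: a listed point, or the origin of a listed thing).
The state is a dict: "time": time; "q": joint angles; "joint_vel": joint speeds; "effort": joint torques, N m; "tcp_pos": TCP position; "tool_rot": TCP orientation; "contact_force": force on the tool from outside, world axes, zero at the start; "moment": the same for the moment, N m; "width": finger opening in m.
Only numpy, scipy, OpenCV 4.12 (cv2) and the standard library are available. Lean on these libraries where they do the work, as an engineer would, in place of code of your own. Each camera call takes 0.05 s, during which the arm holds its last target.

## Working session

There is one attempt and no reset: what is moved stays moved. The work goes in short steps, Python scripts to look and compute and a shell command to move; the robot and the scene stay as the last step left them, time stands still between calls to the robot, and variables do not carry over. Pictures are saved under pics/ and viewed, and the job is handed in when it is done.

```bash
ls; mkdir -p pics
python3 - <<'E'
from cell import *
import cv2
s=get_state();print(s)
for c in("side","top"):
    f=grab_frame(c);cv2.imwrite(f"pics/{c}0.png",f["frame"][:,:,::-1]);print(c,f["camera_matrix"],f["k1"],f["R"],f["t"])
    for n in("knob_grip","fourth_mark","lever_bar","lever_shaft","press","jar_center","tin_center","tags_center"):
        r=spot_point(n,c);print(n,[(x["uv"],round(x["conf"],2)) for x in r[:2]])
E
```

```text
pics
{'time': 0.0, 'q': array([ 1.26719451e+00,  1.16462693e-01,  1.44229993e+00, -3.05645832e-05,
        1.58400021e+00, -3.78274108e-02]), 'joint_vel': array([-0.00070015,  0.00152247, -0.00291832, -0.00062128, -0.00019907,
        0.00120416]), 'effort': array([ 1.29309541e-03, -7.21265030e+01, -6.22604728e+01,  7.80587364e-02,
        2.37157010e-02, -1.02315651e-04]), 'tcp_pos': array([0.17725138, 0.65104075, 0.18299939]), 'tool_rot': array([ 0.20772086,  1.56087771, -0.20954485]), 'contact_force': array([-0.09546356,  0.9043403 ,  0.19657795]), 'moment': array([0.04956716, 0.02898819, 0.0238322 ]), 'width': 0.09332506814233019}
side [[447.55520596   0.         322.72329207]
 [  0.         447.55520596 202.58833084]
 [  0.           0.           1.        ]] -0.0741933936315421 [[ 0.99181639 -0.12599312  0.02063912]
 [-0.05404363 -0.56077262 -0.82620419]
 [ 0.1156699   0.81832744 -0.5629926 ]] [-0.53532882  0.11861177  1.08132588]
knob_grip [([361.9, 233.2], 0.69)]
fourth_mark [([356.7, 233.1], 0.91)]
lever_bar []
lever_shaft [([373.7, 272.5], 0.88), ([359.6, 235.7], 0.69)]
press [([354.4, 323.1], 0.61)]
jar_center [([266.6, 216.0], 0.87)]
tin_center [([324.5, 256.0], 0.83)]
tags_center [([278.4, 206.1], 0.58), ([353.4, 324.3], 0.31)]
top [[470.5427263    0.         319.97886794]
 [  0.         470.5427263  193.35312241]
 [  0.           0.           1.        ]] -0.13828971536606194 [[ 0.01786567 -0.99944795 -0.02801081]
 [-0.99117026 -0.01402239 -0.1318518 ]
 [ 0.13138623  0.0301191  -0.9908736 ]] [-0.07880887  0.54376624  1.06473337]
knob_grip [([427.9, 167.4], 0.66)]
fourth_mark [([410.6, 172.1], 0.81)]
lever_bar [([373.0, 220.0], 0.72)]
lever_shaft [([435.9, 163.6], 0.92)]
press []
jar_center [([273.3, 255.9], 0.81)]
tin_center [([329.0, 199.0], 0.67)]
tags_center [([224.2, 238.3], 0.72)]
```

View pics/side0.png

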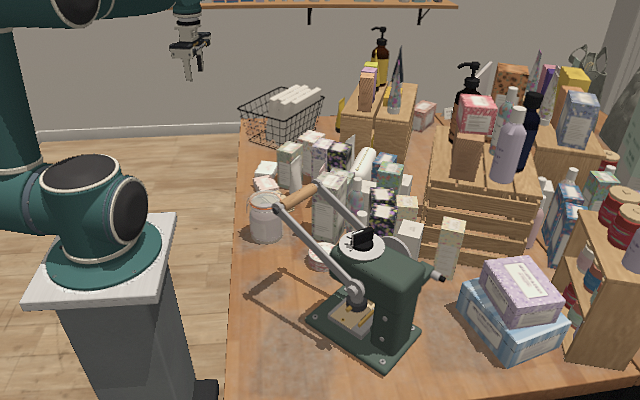

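View pics/top0.png

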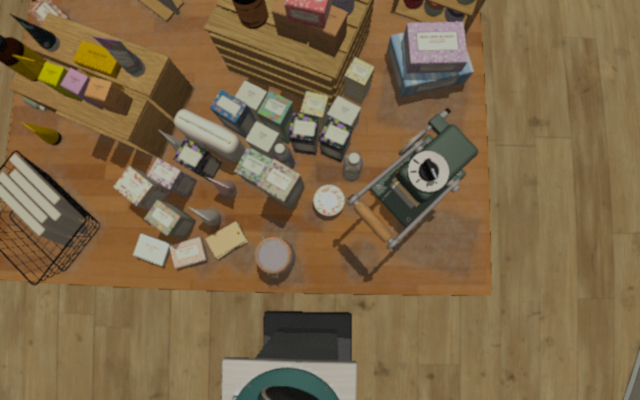

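The side view shows the press at about (365,290), with the lever up and its bar at about (300,197). The top view shows the knob at (430,171) and the bar from about (358,208) to (393,240).

```bash
cat > h.py <<'E'
from cell import *
import cv2, numpy as np
def ray(f,uv):
    K=np.array(f["camera_matrix"]);k=f["k1"]
    d=np.array([(uv[0]-K[0,2])/K[0,0],(uv[1]-K[1,2])/K[1,1]])
    u=d.copy()
    for _ in range(30): u=d/(1+k*(u@u))
    R=np.array(f["R"]);t=np.array(f["t"])
    return -R.T@t, R.T@np.r_[u,1]
def atz(f,uv,z):
    c,d=ray(f,uv);return c+d*(z-c[2])/d[2]
def proj(f,X):
    K=np.array(f["camera_matrix"]);k=f["k1"]
    p=np.array(f["R"])@X+np.array(f["t"]);u=p[:2]/p[2];u=u*(1+k*(u@u))
    return np.array([K[0,0]*u[0]+K[0,2],K[1,1]*u[1]+K[1,2]])
def crop(f,c,w,h,s,name,pts=()):
    x0,y0=int(c[0]-w/2),int(c[1]-h/2)
    im=cv2.resize(np.ascontiguousarray(f["frame"][y0:y0+h,x0:x0+w,::-1]),None,fx=s,fy=s,interpolation=cv2.INTER_CUBIC)
    for p in pts: cv2.circle(im,(int((p[0]+.5-x0)*s),int((p[1]+.5-y0)*s)),3,(0,0,255),1)
    cv2.imwrite(name,im);print(name,"x0,y0",x0,y0,"scale",s)
E
python3 - <<'E'
from h import *
T=grab_frame("top")
for n,uv,z in(("knob",(430,170),.232),("knobnet",(427.9,167.4),.232),("fourth",(410.6,172.1),.213),("bar",(373,220),.247),("shaft",(435.9,163.6),.165),("barA",(358,208),.247),("barB",(393,240),.247),("jar",(273.3,255.9),.06),("tin",(329,199),.016),("tags",(224,238),.012)): print(n,atz(T,uv,z).round(4))
crop(T,(410,180),130,110,6,"pics/topc.png")
r=cut_out("lever_bar","top");print([(x["uv"],x["conf"],x["pixels"].sum()) for x in r])
S=grab_frame("side")
crop(S,(350,260),180,150,4.4,"pics/sidec.png")
E
```

```text
knob [ 0.5673 -0.2876  0.232 ]
knobnet [ 0.5723 -0.2836  0.232 ]
fourth [ 0.566 -0.253  0.213]
bar [ 0.4681 -0.1764  0.247 ]
shaft [ 0.5935 -0.3141  0.165 ]
barA [ 0.4902 -0.1482  0.247 ]
barB [ 0.4313 -0.2138  0.247 ]
jar [0.3977 0.032  0.06  ]
tin [ 0.5343 -0.0912  0.016 ]
tags [0.4373 0.1578 0.012 ]
pics/topc.png x0,y0 345 125 scale 6
[]
pics/sidec.png x0,y0 260 185 scale 4.4
```

View pics/topc.png

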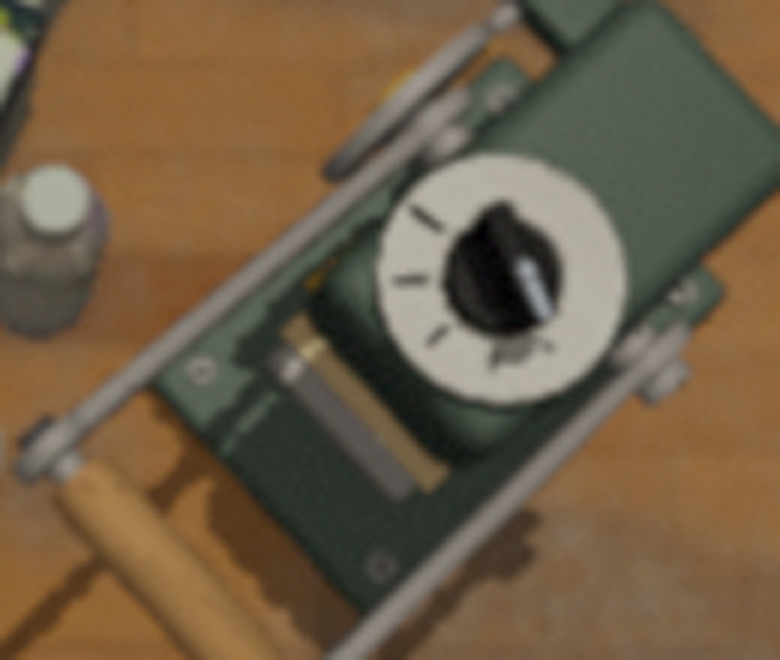

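View pics/sidec.png

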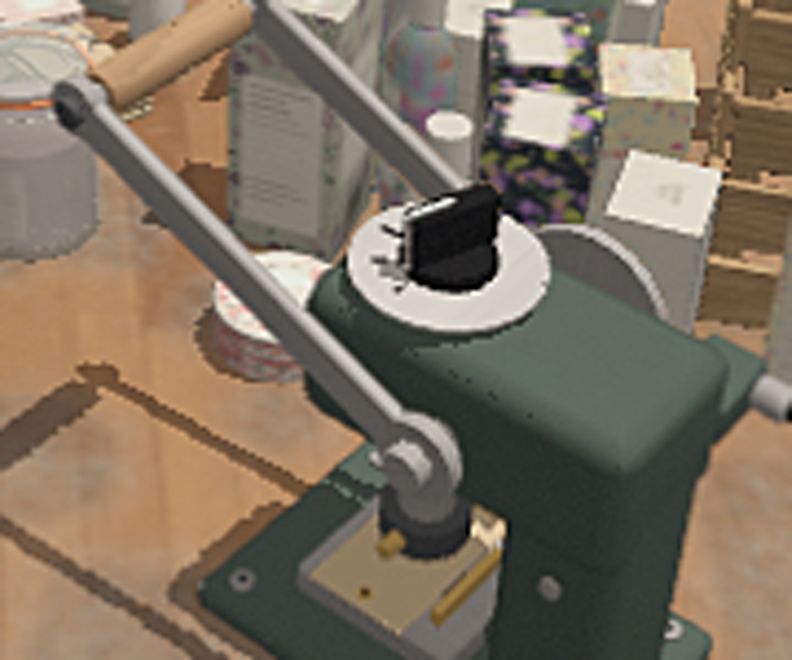

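Run:
```python
from h import *
from scipy.optimize import least_squares
T=grab_frame("top");S=grab_frame("side")
t=lambda a,b:np.array([345+(a+.5)/6-.5,125+(b+.5)/6-.5])
s=lambda a,b:np.array([260+(a+.5)/4.4-.5,185+(b+.5)/4.4-.5])
m=lambda i:np.r_[33*np.cos(np.radians(260-40*i)),33*np.sin(np.radians(260-40*i)),213]/1000
e=.42;bx,bz=.030-.2*np.cos(e),.165+.2*np.sin(e)
obs=[(T,t(502,279),np.r_[0,0,.213]),(S,s(449,266),np.r_[0,0,.213]),(T,t(428,218),m(4)),(T,t(408,280),m(3)),(T,t(437,335),m(2)),(T,t(547,349),m(0)),
 (T,(358-.5,206),np.r_[bx,.044,bz]),(S,s(247,10),np.r_[bx,.044,bz]),(S,s(107,88),np.r_[bx,-.044,bz])]
def W(p,X):
    c,n=np.cos(p[2]),np.sin(p[2]);return np.r_[p[0]+c*X[0]-n*X[1],p[1]+n*X[0]+c*X[1],X[2]]
f=lambda p:np.concatenate([proj(C,W(p,X))-uv for C,uv,X in obs])
r=least_squares(f,[.57,-.287,-.85],loss="soft_l1");p=r.x
print(p,np.degrees(p[2]));print(f(p).reshape(-1,2).round(1))
np.save("p.npy",p)
pts=[m(i) for i in range(5)]+[np.r_[bx,y,bz] for y in(-.044,0,.044)]+[np.r_[0,0,.213]]+[np.r_[.041*np.cos(a),.041*np.sin(a),.213] for a in np.arange(0,6.28,.5)]
for k in(0.17,):
    a=np.radians(260)-k
    pts+=[np.r_[q*np.cos(a),q*np.sin(a),.245] for q in(-.021,0,.021)]
crop(T,(405,190),130,110,6,"pics/topd.png",[proj(T,W(p,X)) for X in pts])
crop(S,(340,240),180,130,4.4,"pics/sided.png",[proj(S,W(p,X)) for X in pts])
print("bar",W(p,np.r_[bx,0,bz]))
q=get_state();from scipy.spatial.transform import Rotation as R
print(R.from_rotvec(q["tool_rot"]).as_matrix().round(3))
```

```text
[ 0.56930265 -0.28934349 -0.84617914] -48.48249352307579
[[ 0.6 -0.3]
 [ 0.7 -0.6]
 [-0.2 -0.6]
 [-0.3 -0.3]
 [-0.9  1.1]
 [ 2.1  2.2]
 [-0.7 -3.8]
 [-0.6  0.3]
 [-0.7  1.2]]
pics/topd.png x0,y0 340 135 scale 6
pics/sided.png x0,y0 250 175 scale 4.4
bar [ 0.46814012 -0.17507042  0.24655209]
[[-0.     0.263  0.965]
 [-0.     0.965 -0.263]
 [-1.    -0.    -0.   ]]
```

View pics/topd.png

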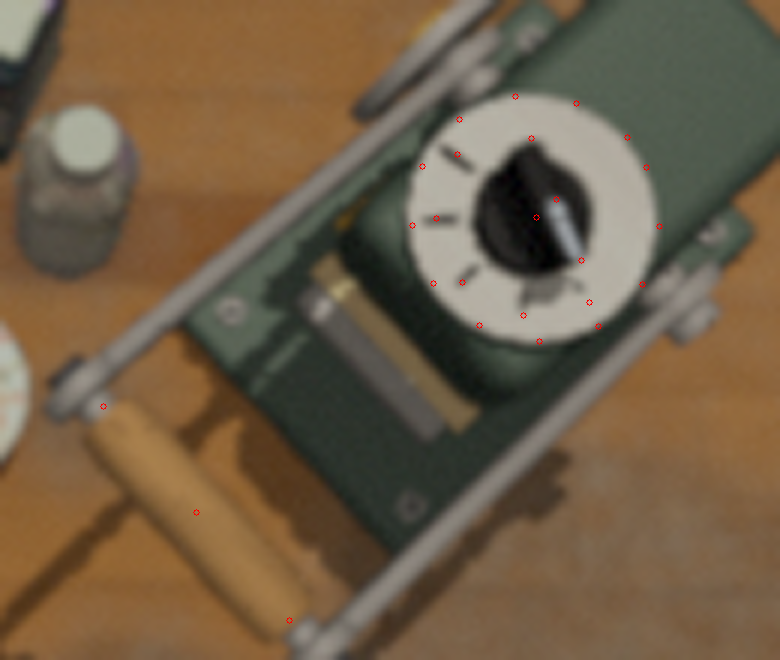

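View pics/sided.png

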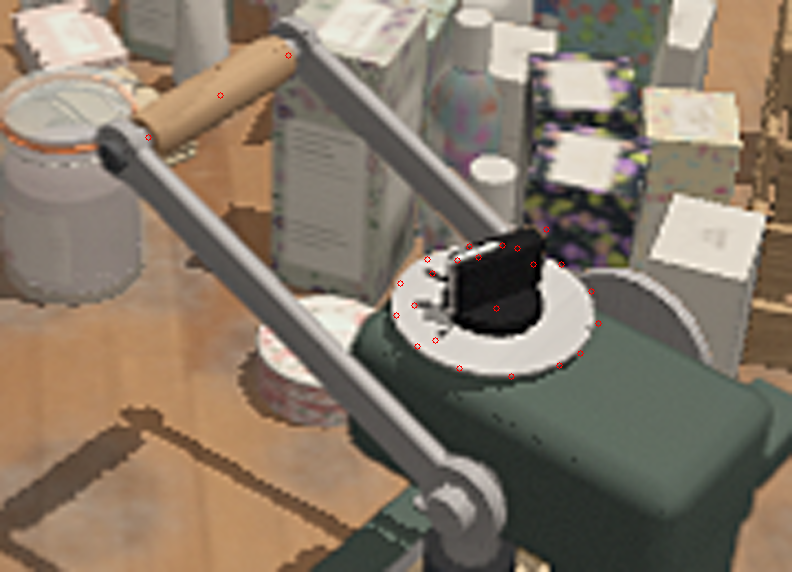

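```bash
python3 -m jog '[[0,0,0.06,0],[0.01,-0.02,0.12,4],[0.025,-0.06,0.16,9],[0.045,-0.11,0.16,14],[0.065,-0.16,0.16,19],[0.085,-0.21,0.16,24],[0.105,-0.26,0.16,30],[0.125,-0.31,0.16,37]]' -1 && python3 -m jog '[[0.02,-0.05,0,0],[0.04,-0.10,0,0],[0.06,-0.15,0,0],[0.08,-0.20,0,0],[0.10,-0.25,0,0],[0.12,-0.3,0,0],[0.14,-0.35,0,0],[0.16,-0.40,0,0]]'
python3 - <<'E'
from h import *
print(get_state()["q"])
E
```

```text
time: 2.15
tcp_pos: [0.3025, 0.3397, 0.3439]
tool_rot: [-0.301, 1.549, 0.302]
contact_force: [1.1, 0.0, 0.4]
width: 0.0928
time: 3.15
tcp_pos: [0.4626, -0.0606, 0.344]
tool_rot: [-0.298, 1.549, 0.298]
contact_force: [0.6, -0.1, 0.2]
width: 0.0927
[-1.84944349e-01 -3.33401760e-01  1.59810352e+00  6.61193746e-05
  1.87607414e+00 -2.13545994e+00]
```

```bash
python3 -m jog '[[0.02,-0.045,0,0],[0.04,-0.09,0,0],[0.06,-0.135,0,0],[0.08,-0.18,0,0],[0.1065,-0.228,0,0],[0.1065,-0.2285,-0.03,0],[0.1065,-0.2285,-0.06,0],[0.1065,-0.2285,-0.06,0]]'
python3 - <<'E'
from h import *
print(get_state()["q"],get_state()["tcp_pos"])
T=grab_frame("top");S=grab_frame("side")
crop(T,(430,170),110,90,7,"pics/t2.png");crop(S,(365,220),160,120,5,"pics/s2.png")
E
```

```text
time: 4.15
tcp_pos: [0.5683, -0.287, 0.2816]
tool_rot: [-0.296, 1.553, 0.3]
contact_force: [-0.3, 0.3, -0.3]
width: 0.093
[-5.07707765e-01  2.62060402e-02  1.37939205e+00  7.85293114e-09
  1.73952872e+00 -2.45835400e+00] [ 0.56825604 -0.28697019  0.28160248]
pics/t2.png x0,y0 375 125 scale 7
pics/s2.png x0,y0 285 160 scale 5
```

View pics/s2.png

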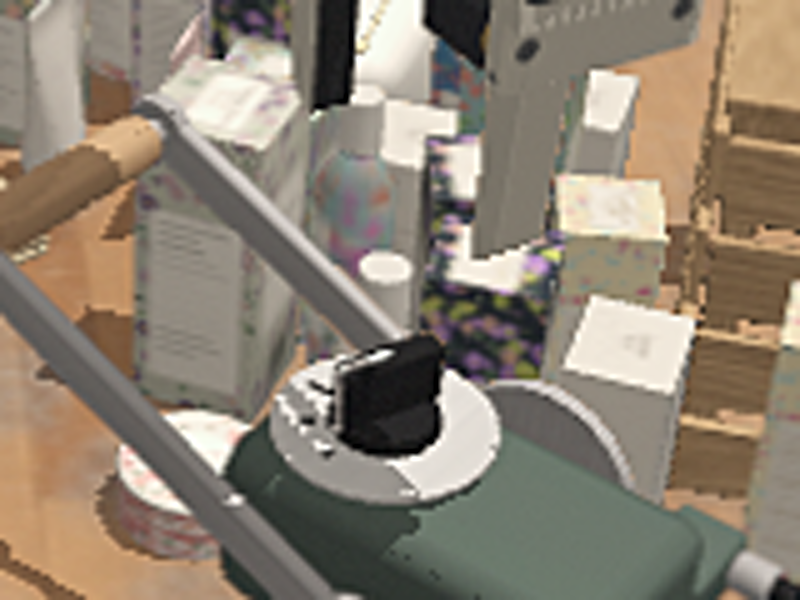

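View pics/t2.png

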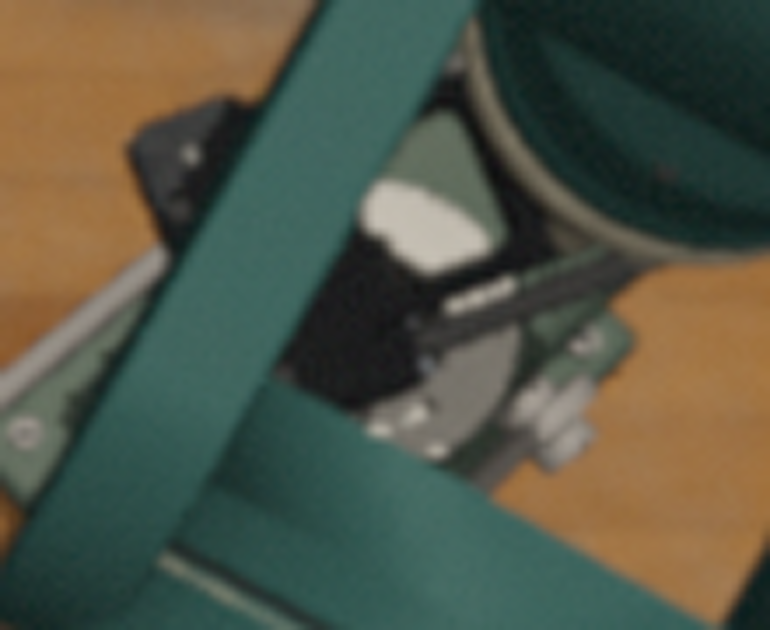

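```bash
python3 -m jog '[[0,0,-0.03,0],[0,0,-0.057,0],[0,0,-0.057,0],[0,0,-0.057,0]]' && python3 -m jog '[[0,0,0,0],[0,0,0,0],[0,0,0,0],[0,0,0,0],[0,0,0,0],[0,0,0,0]]' 1 15
python3 - <<'E'
from h import *
print(get_state()["q"],get_state()["tcp_pos"],get_state()["moment"],get_state()["width"])
T=grab_frame("top");S=grab_frame("side")
crop(S,(365,240),160,120,5,"pics/s3.png")
E
```

```text
time: 4.75
tcp_pos: [0.5693, -0.2874, 0.2291]
tool_rot: [-0.299, 1.548, 0.297]
contact_force: [-0.4, -0.3, -0.4]
width: 0.0929
time: 5.5
tcp_pos: [0.5688, -0.2872, 0.2267]
tool_rot: [-0.298, 1.55, 0.298]
contact_force: [-0.2, 0.7, -1.1]
width: 0.0378
[-5.07592343e-01  2.60394601e-02  1.46729229e+00  3.62427743e-06
  1.64832464e+00 -2.45836660e+00] [ 0.56880695 -0.2871912   0.2267345 ] [-0.01635039  0.02213038 -0.00320028] 0.03779191177687449
pics/s3.png x0,y0 285 180 scale 5
```

View pics/s3.png

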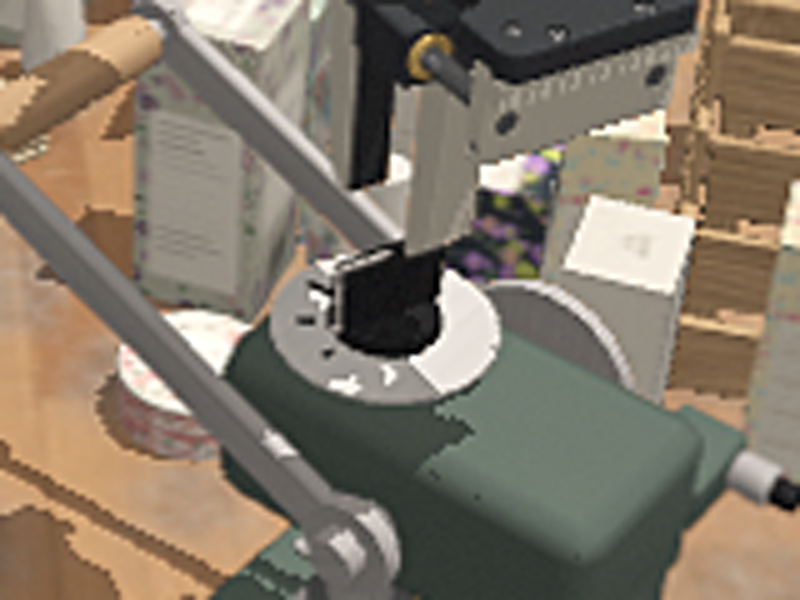

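Run:
```python
from h import *
S=grab_frame("side")
s=get_state();t=s["tcp_pos"]
d=np.r_[np.cos(np.radians(111.8)),np.sin(np.radians(111.8)),0]
pts=[t,t+[0,0,.019],t+d*s["width"]/2,t-d*s["width"]/2]
P=[proj(S,x) for x in pts];print(np.array(P),s["width"])
crop(S,(365,220),150,120,5,"pics/s3b.png",P)
```

```text
[[362.44108203 237.70588025]
 [363.22377452 229.12552739]
 [358.4616971  233.66805305]
 [366.51251658 241.83723817]] 0.025784774873841322
pics/s3b.png x0,y0 290 160 scale 5
```

View pics/s3b.png

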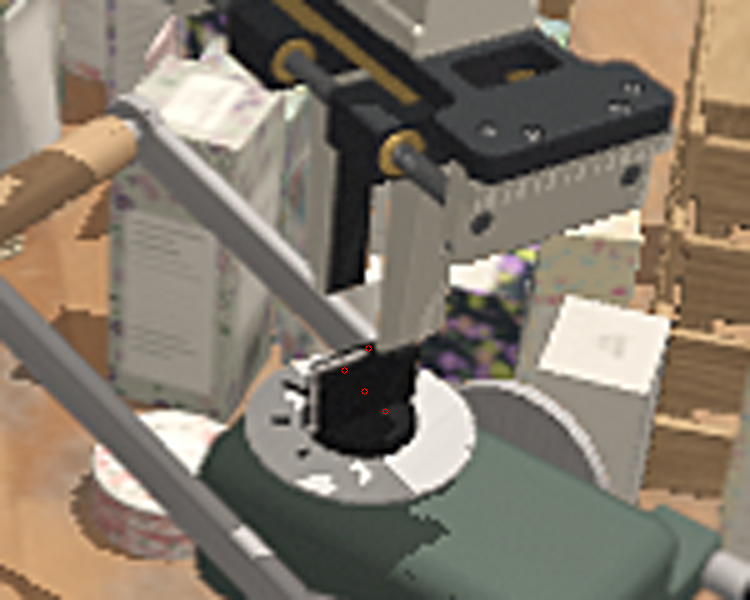

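Run:
```python
from h import *
from scipy.spatial.transform import Rotation as R
S=grab_frame("side")
s=get_state();print(R.from_rotvec(s["tool_rot"]).as_matrix().round(3),s["width"])
S0=dict(S);S0["frame"]=cv2.imread("pics/side0.png")[:,:,::-1]
t=np.array([0.17725138, 0.65104075, 0.18299939]);d=np.array([.263,.965,0])*.0466
P=[proj(S,x) for x in(t,t+d,t-d)];print(P)
crop(S0,(195,50),90,90,6,"pics/s0c.png",P)
crop(S,(365,215),110,100,7,"pics/s3c.png")
```

```text
[[-0.    -0.371  0.929]
 [-0.     0.929  0.371]
 [-1.    -0.    -0.   ]] 0.02161027901403047
[array([196.24214255,  84.92764587]), array([201.14347733,  80.48982723]), array([191.09532962,  89.59611936])]
pics/s0c.png x0,y0 150 5 scale 6
pics/s3c.png x0,y0 310 165 scale 7
```

View pics/s0c.png

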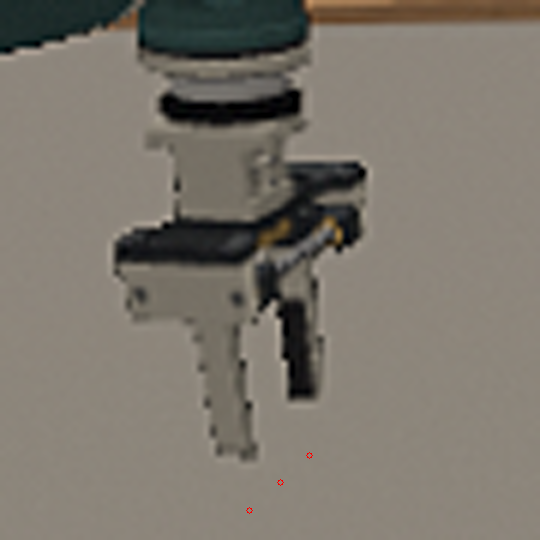

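View pics/s3c.png

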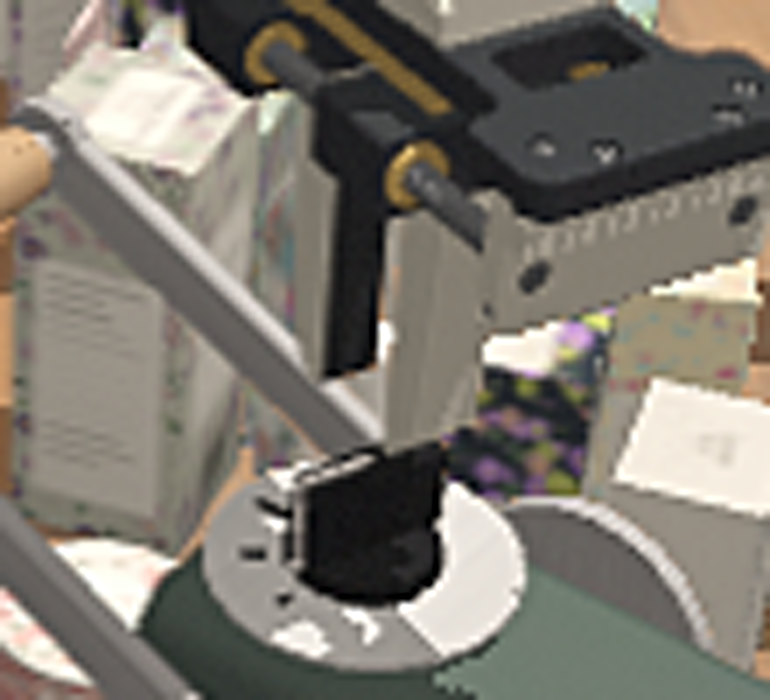

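Run:
```python
from h import *
S=grab_frame("side")
s=get_state();print(s["time"],s["width"],s["tcp_pos"])
def show(t,y,z,w,h,off):
    return [proj(S,t-y*w+z*a+np.r_[0,0,h]) for a in(-.0115,.0115)]
y1=np.r_[-.371,.929,0];z1=np.r_[.929,.371,0]
y0=np.r_[.263,.965,0];z0=np.r_[.965,-.263,0]
t0=np.array([0.17725138, 0.65104075, 0.18299939])
for h in(0,.01,.02,.03,.04):
    a=[((p+.5-[150,5])*6).round() for p in show(t0,y0,z0,.064,h,0)]
    w=s["width"]/2+.0175
    b=[((p+.5-[310,165])*7).round() for p in show(s["tcp_pos"],y1,z1,w,h,0)]
    print(h,a,b)
```

```text
5.75 0.017619274077813565 [ 0.56882431 -0.28717161  0.22674111]
0 [array([218., 520.]), array([257., 523.])] [array([390., 586.]), array([468., 558.])]
0.01 [array([216., 503.]), array([255., 505.])] [array([393., 554.]), array([472., 526.])]
0.02 [array([213., 486.]), array([252., 488.])] [array([397., 522.]), array([476., 494.])]
0.03 [array([211., 468.]), array([250., 471.])] [array([400., 489.]), array([479., 462.])]
0.04 [array([208., 451.]), array([248., 453.])] [array([403., 456.]), array([483., 429.])]
```

```bash
python3 -m jog '[[0,0,0,0],[0,0,0,0],[0,0,0,0],[0,0,0,0]]'
python3 - <<'E'
from h import *
S=grab_frame("side");s=get_state();print(s["width"],s["tcp_pos"],s["contact_force"],s["moment"])
crop(S,(365,215),110,100,7,"pics/s4.png")
E
```

```text
time: 6.25
tcp_pos: [0.5688, -0.2872, 0.2267]
tool_rot: [-0.298, 1.55, 0.298]
contact_force: [0.6, 0.5, 1.0]
width: 0.0003
0.0006658004020572001 [ 0.56883652 -0.28720025  0.22674377] [ 0.07400798 -0.47579565  0.39406451] [ 0.12185298 -0.01543625  0.02463618]
pics/s4.png x0,y0 310 165 scale 7
```

View pics/s4.png

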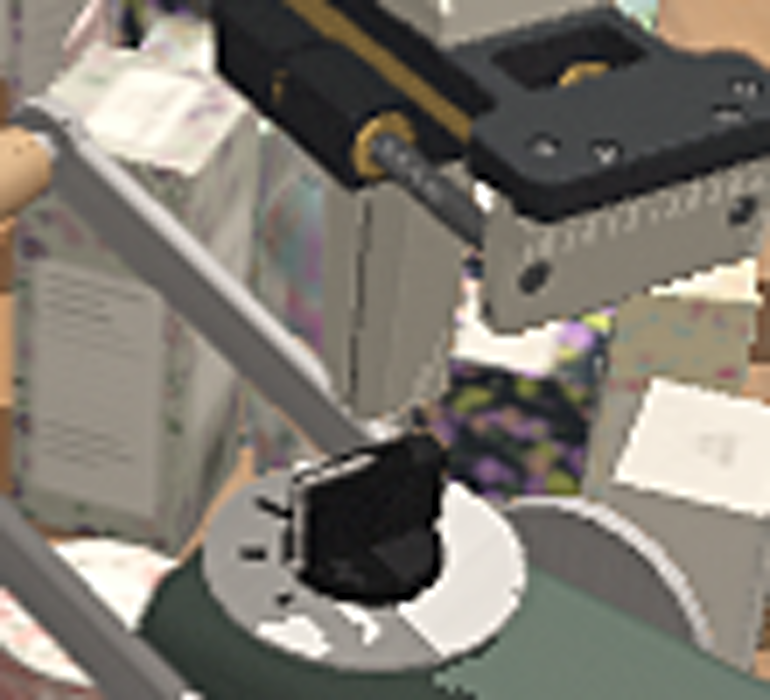

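Run:
```python
from h import *
S=grab_frame("side")
t=get_state()["tcp_pos"];y1=np.r_[-.371,.929,0];z1=np.r_[.929,.371,0]
for h in(.03,.035,.04,.045):
    print(h,[((proj(S,t+z1*a-y1*b+np.r_[0,0,h])+.5-[310,165])*7).round() for a,b in((-.0115,0),(-.0115,.0175),(.0115,.0175))])
T=grab_frame("top");crop(T,(430,160),130,110,6,"pics/t4.png",[proj(T,t+np.r_[0,0,.04])])
```

```text
0.03 [array([340., 430.]), array([379., 469.]), array([459., 442.])]
0.035 [array([341., 413.]), array([381., 453.]), array([460., 426.])]
0.04 [array([343., 397.]), array([382., 436.]), array([462., 409.])]
0.045 [array([344., 380.]), array([384., 419.]), array([464., 392.])]
pics/t4.png x0,y0 365 105 scale 6
```

View pics/t4.png

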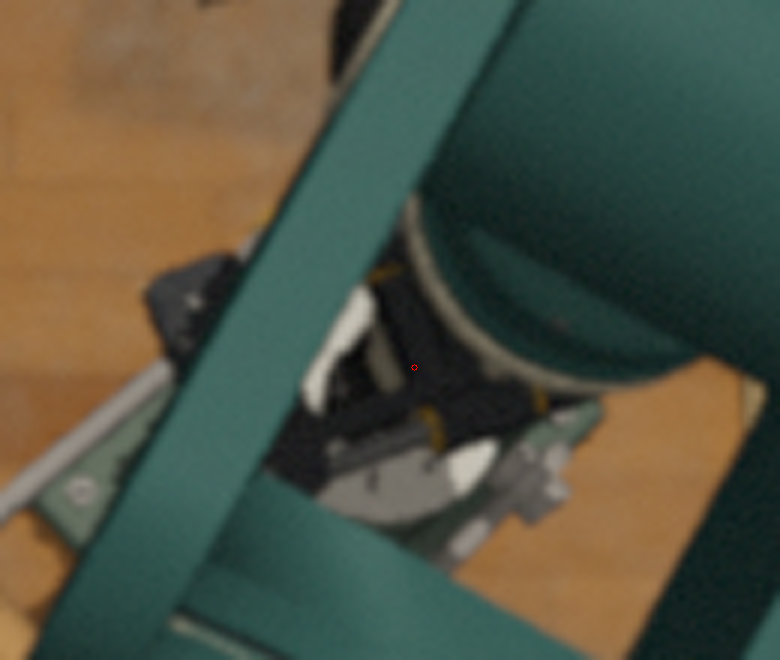

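The fingers closed on air. Both side pictures put the visible fingertips about 40 mm above the reported TCP, at about (365,223) now. I'll open, go about 38 mm lower while watching the force, and grasp again.

```bash
python3 -m jog '[[0,0,0,0],[0,0,0,0],[0,0,0,0],[0,0,0,0],[0,0,0,0],[0,0,0,0]]' -0.2 && python3 -m jog '[[0,0,-0.01,0],[0,0,-0.02,0],[0,0,-0.028,0],[0,0,-0.034,0],[0,0,-0.037,0],[0,0,-0.037,0]]'
python3 - <<'E'
from h import *
S=grab_frame("side");s=get_state();print(s["width"],s["tcp_pos"],s["contact_force"],s["moment"])
crop(S,(365,225),110,100,7,"pics/s5.png")
E
```

```text
time: 7.15
tcp_pos: [0.5688, -0.2872, 0.2267]
tool_rot: [-0.298, 1.55, 0.298]
contact_force: [-0.7, 0.6, 0.3]
width: 0.0541
time: 7.9
tcp_pos: [0.5688, -0.2872, 0.1897]
tool_rot: [-0.298, 1.55, 0.298]
contact_force: [0.0, 0.2, 0.3]
width: 0.0556
0.056080146765634616 [ 0.56887332 -0.28721987  0.18995706] [-1.21331822  0.46831815 -0.34563725] [0.0989916  0.04078706 0.01711172]
pics/s5.png x0,y0 310 175 scale 7
```

View pics/s5.png

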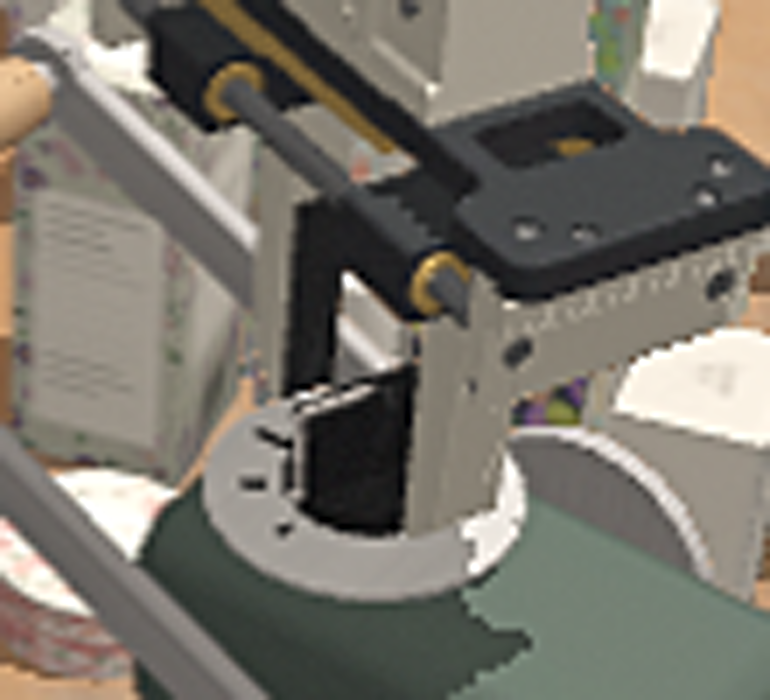

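Run:
```python
from h import *
S=grab_frame("side");s=get_state()
y1=np.r_[-.371,.929,0];z1=np.r_[.929,.371,0];K=np.load("p.npy");b=s["width"]/2
for h in(.22,.23,.24):
    k=np.r_[K[:2],h]
    print(h,[((proj(S,k+z1*a-y1*c)+.5-[310,175])*7).round() for a,c in((0,0),(-.008,b),(.008,b),(-.008,b+.012),(.008,b+.012),(-.008,b+.0175),(.008,b+.0175))])
```

```text
0.22 [array([372., 468.]), array([407., 542.]), array([461., 522.]), array([435., 571.]), array([489., 551.]), array([448., 584.]), array([502., 564.])]
0.23 [array([375., 437.]), array([411., 511.]), array([465., 491.]), array([438., 539.]), array([493., 519.]), array([451., 553.]), array([506., 532.])]
0.24 [array([378., 406.]), array([414., 479.]), array([469., 459.]), array([442., 507.]), array([497., 487.]), array([455., 520.]), array([510., 500.])]
```

```bash
python3 -m jog '[[0,0,-0.003,0],[0,0,-0.005,0],[0,0,-0.005,0]]' && python3 -m jog '[[0,0,0,0],[0,0,0,0],[0,0,0,0],[0,0,0,0],[0,0,0,0],[0,0,0,0],[0,0,0,0]]' 1 15
python3 - <<'E'
from h import *
S=grab_frame("side");s=get_state();print(s["width"],s["tcp_pos"],s["contact_force"],s["moment"])
crop(S,(365,225),110,100,7,"pics/s6.png")
E
```

```text
time: 8.38
tcp_pos: [0.5688, -0.2872, 0.1845]
tool_rot: [-0.298, 1.55, 0.298]
contact_force: [0.2, 0.3, -0.1]
width: 0.0555
time: 9.25
tcp_pos: [0.569, -0.2865, 0.1859]
tool_rot: [-0.298, 1.549, 0.299]
contact_force: [-3.1, 6.9, 8.2]
width: 0.012
0.01212499084335545 [ 0.56898217 -0.28651567  0.18584306] [-3.42364442  6.44012516  7.78908886] [1.30666965 0.55185339 0.04160659]
pics/s6.png x0,y0 310 175 scale 7
```

View pics/s6.png

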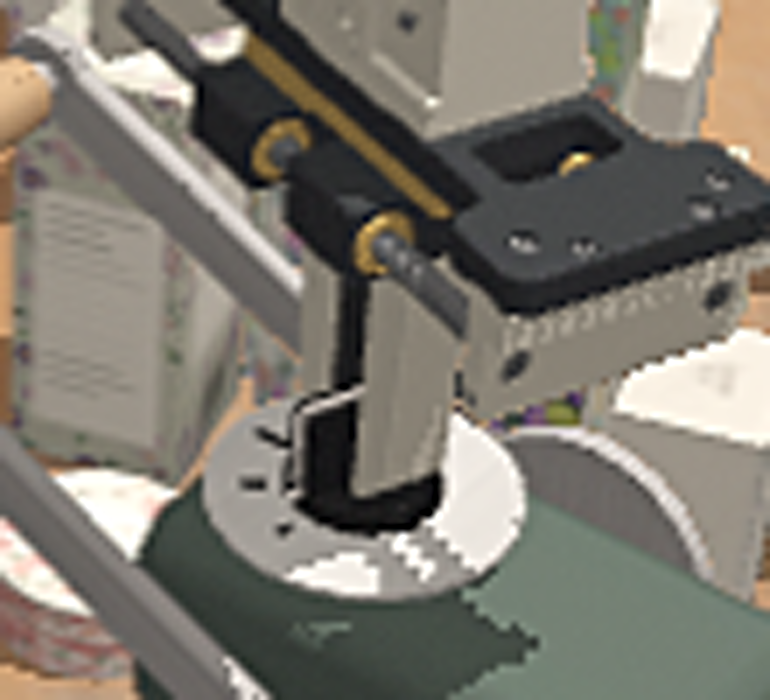

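Run:
```python
from h import *
from scipy.optimize import least_squares
T=grab_frame("top");S=grab_frame("side")
im=cv2.imread("pics/top0.png")
# sub-image rectified to plate plane
p=np.load("p.npy")
N=600;mm=np.linspace(-45,45,N)/1000
X,Y=np.meshgrid(mm,mm)  # world: image right=-y, up=+x
U=np.zeros((N,N),np.float32);V=U.copy()
for i in range(N):
    for j in range(0,N):
        pass
P=np.stack([p[0]-Y,p[1]-X,np.full_like(X,.213)],-1)
C=P@np.array(T["R"]).T+np.array(T["t"]);u=C[...,:2]/C[...,2:];r2=(u**2).sum(-1,keepdims=True);u=u*(1+T["k1"]*r2)
K=np.array(T["camera_matrix"])
U=(u[...,0]*K[0,0]+K[0,2]).astype(np.float32);V=(u[...,1]*K[1,1]+K[1,2]).astype(np.float32)
o=cv2.remap(im,U,V,cv2.INTER_CUBIC);cv2.imwrite("pics/plate.png",o)
```

View pics/plate.png

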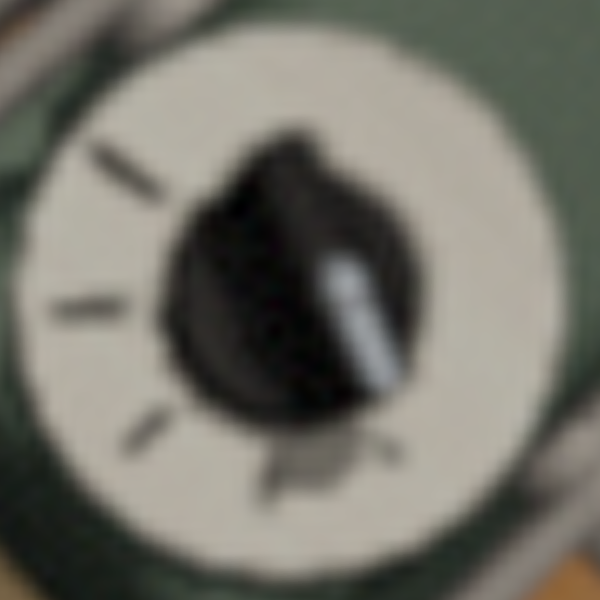

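```bash
python3 -m jog '[[-0.0003,0.0012,0.0015,0],[-0.0003,0.0012,0.0015,-7],[-0.0003,0.0012,0.0015,-14],[-0.0003,0.0012,0.0015,-21],[-0.0003,0.0012,0.0015,-28],[-0.0003,0.0012,0.0015,-35],[-0.0003,0.0012,0.0015,-42],[-0.0003,0.0012,0.0015,-49]]'
python3 - <<'E'
from h import *
from scipy.spatial.transform import Rotation as R
s=get_state();m=R.from_rotvec(s["tool_rot"]).as_matrix();print(s["width"],s["tcp_pos"],s["contact_force"],s["moment"],np.degrees(np.arctan2(m[1,1],m[0,1])))
E
```

```text
time: 10.4
tcp_pos: [0.5688, -0.2868, 0.1859]
tool_rot: [0.375, 1.537, -0.377]
contact_force: [4.6, -5.9, -3.8]
width: 0.0115
0.01152536123435077 [ 0.56880265 -0.28675567  0.18592058] [ 4.56968617 -5.9091242  -3.8302513 ] [-1.11215591 -0.8507198  -0.00964767] 62.51724614257276
```

```bash
python3 -m jog '[[0.0004,-0.0006,-0.0004,-8],[0.0004,-0.0006,-0.0004,-16],[0.0004,-0.0006,-0.0004,-24],[0.0004,-0.0006,-0.0004,-32],[0.0004,-0.0006,-0.0004,-40],[0.0004,-0.0006,-0.0004,-48],[0.0004,-0.0006,-0.0004,-56],[0.0004,-0.0006,-0.0004,-60]]' && python3 -m jog '[[0,0,0,0],[0,0,0,0]]'
python3 - <<'E'
from h import *
from scipy.spatial.transform import Rotation as R
s=get_state();m=R.from_rotvec(s["tool_rot"]).as_matrix();print(s["width"],s["tcp_pos"],s["contact_force"],s["moment"],np.degrees(np.arctan2(m[1,1],m[0,1])))
S=grab_frame("side");crop(S,(365,225),110,100,7,"pics/s7.png")
E
```

```text
time: 11.4
tcp_pos: [0.5686, -0.287, 0.1859]
tool_rot: [1.176, 1.23, -1.177]
contact_force: [-4.0, -2.6, 1.9]
width: 0.0115
time: 11.65
tcp_pos: [0.5686, -0.287, 0.1859]
tool_rot: [1.172, 1.232, -1.173]
contact_force: [-4.7, -4.0, 1.3]
width: 0.0121
0.012107056151919525 [ 0.56858193 -0.28697403  0.18589028] [-4.73983988 -4.00362352  1.26263209] [-0.69901645  0.88982257 -0.05481593] 2.8665768254047883
pics/s7.png x0,y0 310 175 scale 7
```

View pics/s7.png

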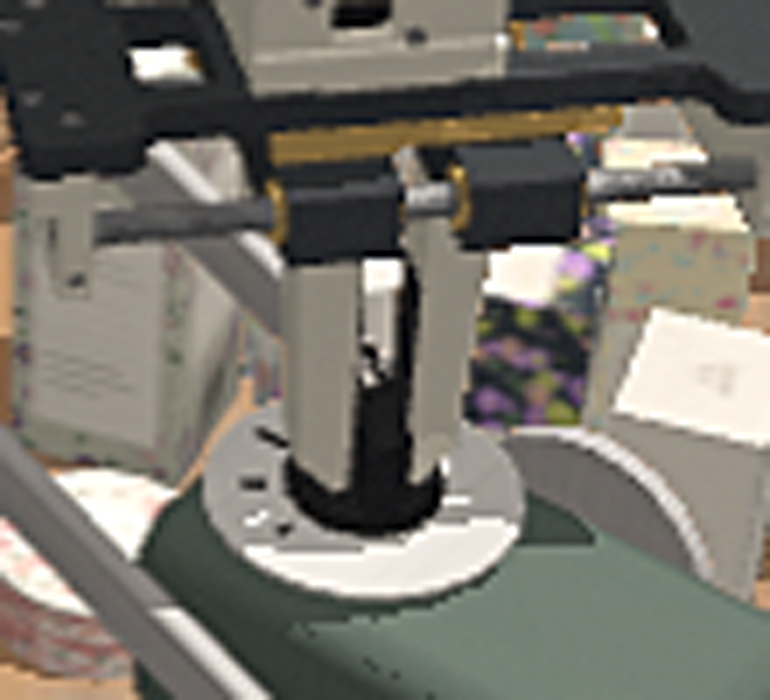

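```bash
python3 -m jog '[[0,0,0,0],[0,0,0,0],[0,0,0,0],[0,0,0,0],[0,0,0,0]]' -0.2 && python3 -m jog '[[0,0,0.03,0],[0,0,0.06,0],[0,0,0.1,0],[-0.02,0.04,0.12,-8],[-0.05,0.09,0.12,-16],[-0.09,0.13,0.12,-24],[-0.12,0.17,0.12,-32],[-0.16,0.21,0.12,-40]]'
python3 - <<'E'
from h import *
T=grab_frame("top");S=grab_frame("side")
crop(T,(410,180),130,110,6,"pics/t8.png");crop(S,(345,230),160,120,5,"pics/s8.png")
E
```

```text
time: 12.32
tcp_pos: [0.5689, -0.2866, 0.1858]
tool_rot: [1.173, 1.232, -1.173]
contact_force: [1.1, -0.1, 0.2]
width: 0.055
time: 13.32
tcp_pos: [0.4078, -0.0755, 0.3057]
tool_rot: [1.673, 0.825, -1.673]
contact_force: [1.1, 0.3, 0.5]
width: 0.0557
pics/t8.png x0,y0 345 125 scale 6
pics/s8.png x0,y0 265 170 scale 5
```

View pics/t8.png

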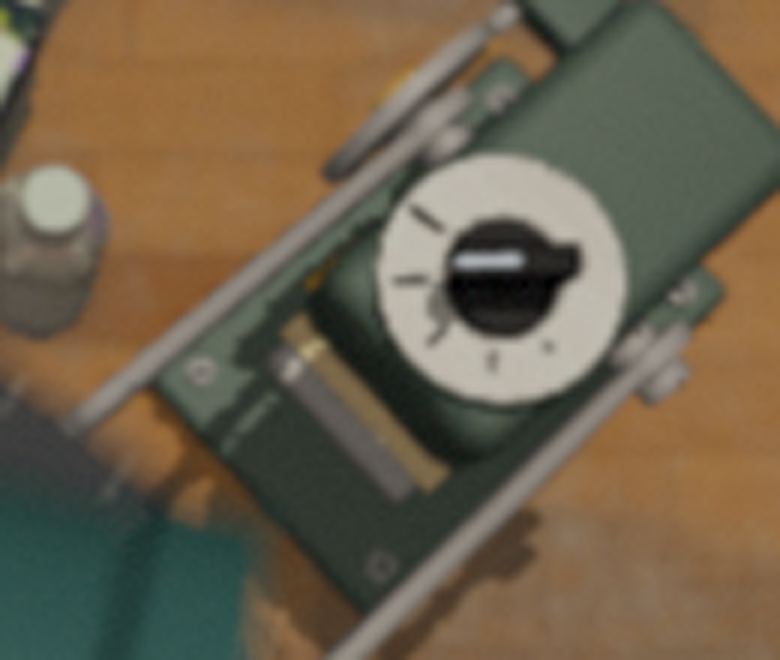

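View pics/s8.png

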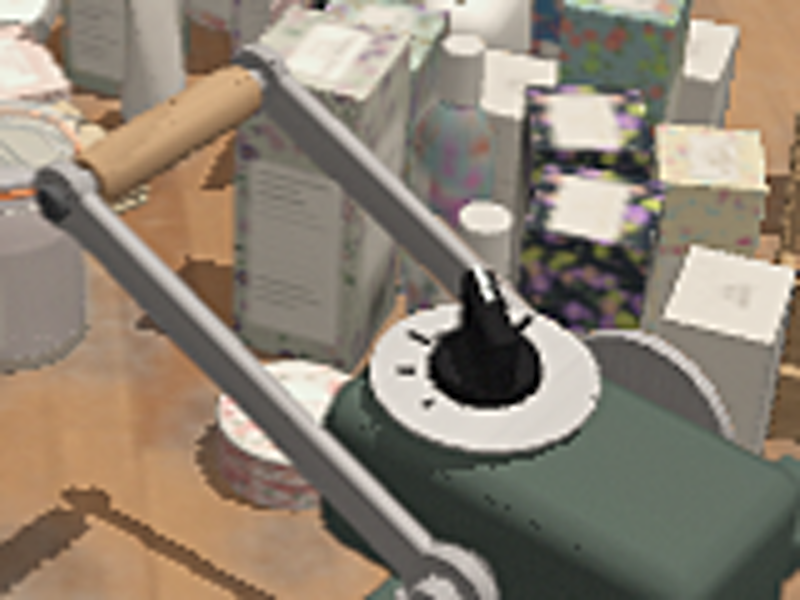

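```bash
cat >> h.py <<'E'
def rect(f,cx,cy,z,name,N=600,half=.045):
    mm=np.linspace(-half,half,N);X,Y=np.meshgrid(mm,mm)
    P=np.stack([cx-Y,cy-X,np.full_like(X,z)],-1)
    C=P@np.array(f["R"]).T+np.array(f["t"]);u=C[...,:2]/C[...,2:];u=u*(1+f["k1"]*(u**2).sum(-1,keepdims=True))
    K=np.array(f["camera_matrix"])
    o=cv2.remap(np.ascontiguousarray(f["frame"][:,:,::-1]),(u[...,0]*K[0,0]+K[0,2]).astype(np.float32),(u[...,1]*K[1,1]+K[1,2]).astype(np.float32),cv2.INTER_CUBIC)
    cv2.imwrite(name,o);return o
E
python3 - <<'E'
from h import *
T=grab_frame("top")
o=rect(T,.5696,-.2881,.213,"pics/r1.png");p=rect(T,.5696,-.2881,.245,"pics/r2.png")
cv2.imwrite("pics/r.png",cv2.resize(np.hstack([o,p]),(800,400)))
def pca(m,lab):
    n,l,st,c=cv2.connectedComponentsWithStats(m.astype(np.uint8))
    for i in range(1,n):
        if st[i,4]>150:
            y,x=np.where(l==i);v=np.linalg.eigh(np.cov(x,y))[1][:,1]
            print(lab,c[i].round(0),st[i,4],"axis",np.degrees(np.arctan2(v[1],v[0])).round(1)%180,"radial",np.degrees(np.arctan2(c[i][1]-300,c[i][0]-300)).round(1)%360, np.hypot(*(c[i]-300)).round())
yy,xx=np.mgrid[:600,:600];r=np.hypot(xx-300,yy-300)
g=o.mean(2);pca((g<115)&(r<260)&(r>150),"mark")
g=p.mean(2);pca((g>120)&(r<135),"line")
# plate centre
n,l,st,c=cv2.connectedComponentsWithStats((o.min(2)>120).astype(np.uint8));i=1+st[1:,4].argmax();print(st[i],c[i])
print(get_state()["q"])
E
```

```text
mark [132. 173.] 1053 axis 36.599999999999994 radial 216.9 211.0
mark [458. 258.] 2404 axis 80.5 radial 345.2 163.0
mark [101. 310.] 555 axis 176.4 radial 177.1 199.0
mark [160. 382.] 1552 axis 76.9 radial 149.5 162.0
line [339. 238.] 13998 axis 47.2 radial 302.2 74.0
line [231. 305.] 3462 axis 177.9 radial 175.6 70.0
[    23     26    552    551 165549] [301.25561012 300.65683272]
[-2.44478034e-01 -4.62780027e-01  1.75022805e+00  5.39811430e-05
  1.85113470e+00  4.03843208e-01]
```

View pics/r.png

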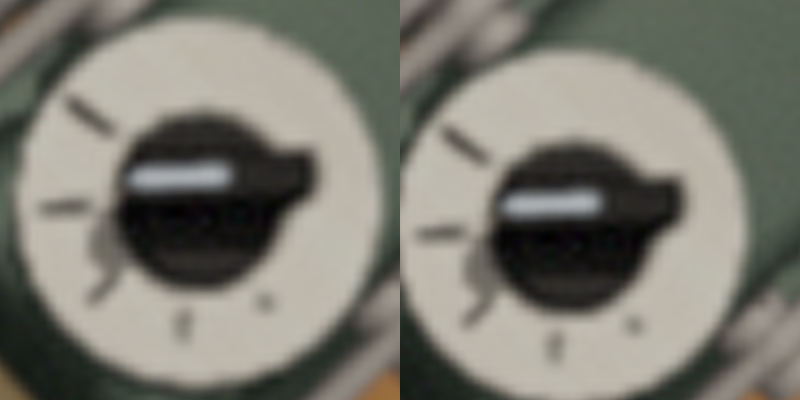

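The top view shows the line at 177.9° and the fourth mark at 177.1° in the rectified picture, so the knob is on its mark within about 1°. Next is the bar.

```bash
python3 -m jog '[[0.02,-0.03,0,-4],[0.04,-0.065,0,-8],[0.058,-0.099,0,-10.4],[0.058,-0.099,0,-10.4],[0.058,-0.099,-0.04,-10.4],[0.058,-0.099,-0.08,-10.4],[0.058,-0.099,-0.113,-10.4],[0.058,-0.099,-0.113,-10.4]]' -0.6
python3 - <<'E'
from h import *
from scipy.spatial.transform import Rotation as R
s=get_state();m=R.from_rotvec(s["tool_rot"]).as_matrix();print(s["width"],s["tcp_pos"],s["contact_force"],np.degrees(np.arctan2(m[1,1],m[0,1])))
S=grab_frame("side");crop(S,(320,210),160,120,5,"pics/s9.png",[proj(S,s["tcp_pos"]+np.r_[0,0,.059])])
E
```

```text
time: 14.48
tcp_pos: [0.4661, -0.1752, 0.1908]
tool_rot: [1.788, 0.697, -1.793]
contact_force: [0.4, -0.5, 1.1]
width: 0.0742
0.07415093679899451 [ 0.46608867 -0.17523261  0.19075899] [ 0.42333424 -0.52565497  1.09893543] -47.570715567435805
pics/s9.png x0,y0 240 150 scale 5
```

View pics/s9.png

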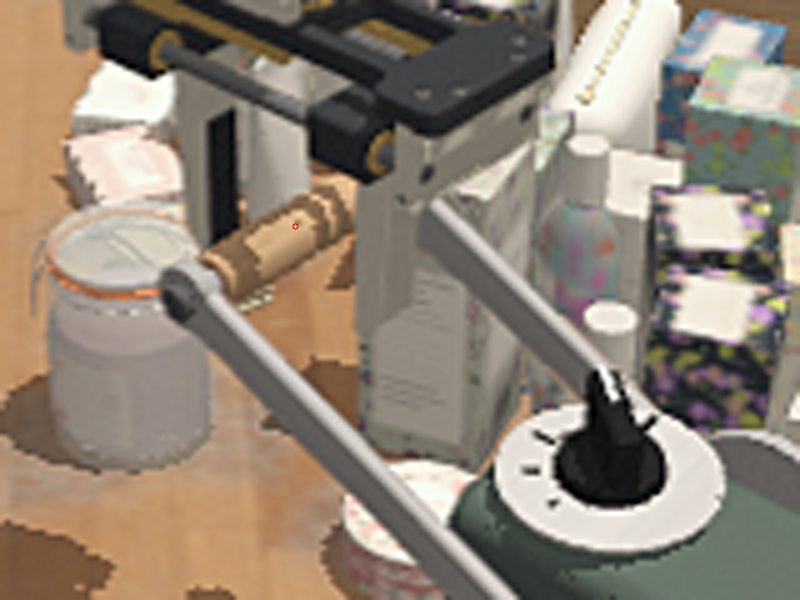

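```bash
python3 -m jog '[[0,0,-0.002,0],[0,0,-0.002,0],[0,0,-0.002,0],[0,0,-0.002,0],[0,0,-0.002,0],[0,0,-0.002,0],[0,0,-0.002,0],[0,0,-0.002,0]]' 1 30
python3 - <<'E'
from h import *
s=get_state();print(s["width"],s["tcp_pos"],s["contact_force"],s["moment"])
E
```

```text
time: 15.52
tcp_pos: [0.4656, -0.1741, 0.1904]
tool_rot: [1.789, 0.699, -1.793]
contact_force: [-13.4, 13.2, 3.0]
width: 0.0231
0.02307808867225825 [ 0.46558854 -0.17412118  0.19039551] [-13.3799515   13.19776948   3.01026766] [ 2.06655352  2.29136369 -0.00421668]
```

```bash
python3 -m jog '[[-0.0035,0.0038,-0.0093,0],[-0.0059,0.0063,-0.0186,0],[-0.0078,0.0084,-0.0282,0],[-0.0095,0.0103,-0.0379,0],[-0.0108,0.0117,-0.0478,0],[-0.0118,0.0128,-0.0576,0],[-0.0124,0.0135,-0.0676,0],[-0.0127,0.0138,-0.0776,0]]'
python3 - <<'E'
from h import *
s=get_state();print(s["width"],s["tcp_pos"],s["contact_force"],s["moment"])
S=grab_frame("side");crop(S,(320,220),160,120,5,"pics/s10.png",[proj(S,s["tcp_pos"]+np.r_[0,0,.059])])
E
```

```text
time: 16.52
tcp_pos: [0.4538, -0.1613, 0.114]
tool_rot: [1.79, 0.695, -1.79]
contact_force: [-9.5, 5.5, 12.1]
width: 0.0232
0.023209139540227693 [ 0.45383186 -0.16129777  0.11403779] [-9.50271955  5.54562889 12.06154272] [0.91893498 1.61877096 0.05081663]
pics/s10.png x0,y0 240 160 scale 5
```

View pics/s10.png

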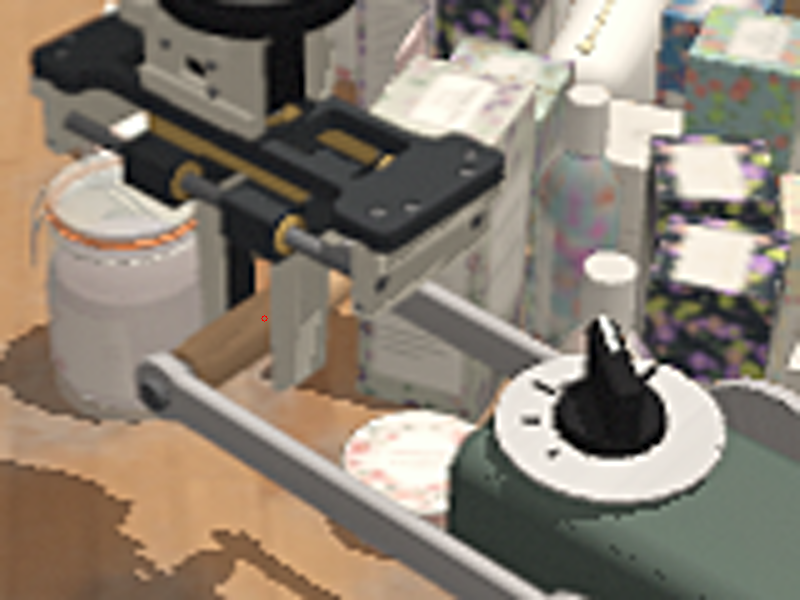

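```bash
python3 -m jog '[[-0.0002,0.0001,-0.01,0],[0,-0.0001,-0.0199,0],[0.0008,-0.001,-0.0299,0],[0.0017,-0.002,-0.0398,0],[0.0032,-0.0036,-0.0496,0],[0.0048,-0.0053,-0.0592,0],[0.007,-0.0077,-0.0688,0],[0.0092,-0.0101,-0.0781,0]]' && python3 -m jog '[[0,0,0,0],[0,0,0,0],[0,0,0,0]]'
python3 - <<'E'
from h import *
s=get_state();print(s["width"],s["tcp_pos"],s["contact_force"],s["moment"])
S=grab_frame("side");crop(S,(330,240),160,120,5,"pics/s11.png",[proj(S,s["tcp_pos"]+np.r_[0,0,.059])])
T=grab_frame("top");crop(T,(390,190),160,120,5,"pics/t11.png")
E
```

```text
time: 17.58
tcp_pos: [0.4632, -0.1715, 0.0352]
tool_rot: [1.79, 0.695, -1.791]
contact_force: [-6.0, 5.3, 7.5]
width: 0.0235
time: 17.95
tcp_pos: [0.4631, -0.1714, 0.0355]
tool_rot: [1.79, 0.695, -1.791]
contact_force: [-6.6, 5.2, 6.7]
width: 0.0229
0.022923532101749827 [ 0.46314655 -0.17141423  0.03546175] [-6.57818034  5.20850474  6.65407993] [0.86753151 1.06096322 0.01885112]
pics/s11.png x0,y0 250 180 scale 5
pics/t11.png x0,y0 310 130 scale 5
```

View pics/s11.png

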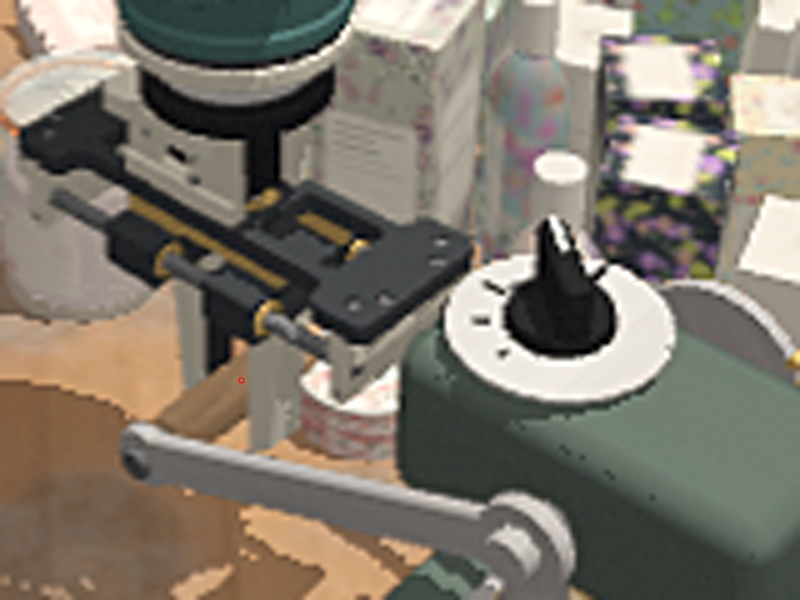

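View pics/t11.png

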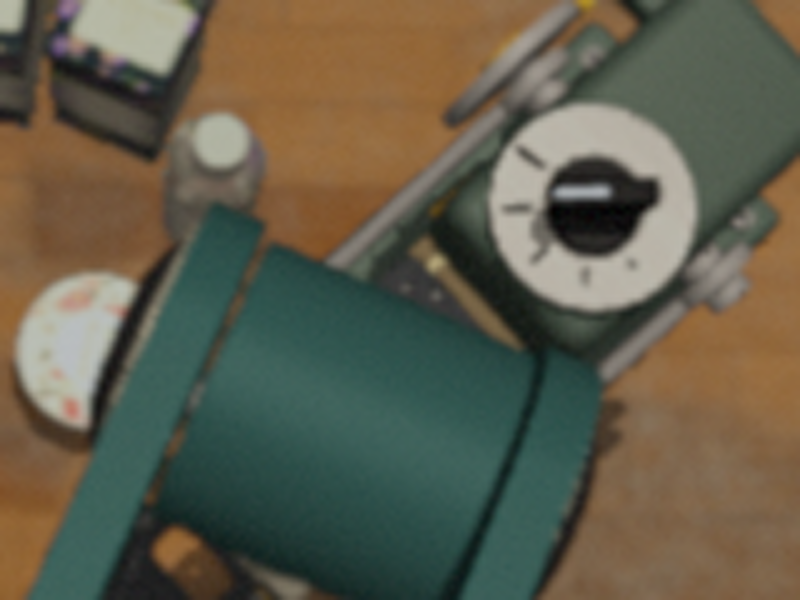

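Run:
```python
from h import *
S=grab_frame("side");c=np.array([.5696,-.2881]);a=np.radians(-47.7)
def W(x,y,z): return np.r_[c[0]+np.cos(a)*x-np.sin(a)*y,c[1]+np.sin(a)*x+np.cos(a)*y,z]
for th in(.6,.7,.75,.8,.85,.9):
    e=.42-th
    print(th,((proj(S,W(.03-.2*np.cos(e),-.059,.165+.2*np.sin(e)))+.5-[250,180])*5).round(),"initial check",((proj(S,W(.03-.2*np.cos(.42),-.059,.165+.2*np.sin(.42)))+.5-[265,170])*5).round())
for n in("jar_center","tin_center","tags_center"): print(n,[(x["uv"],x["conf"]) for x in spot_point(n,"side")[:1]])
s=get_state();print(s["tcp_pos"],s["contact_force"],s["time"])
```

```text
0.6 [124. 377.] initial check [ 63. 200.]
0.7 [134. 419.] initial check [ 63. 200.]
0.75 [140. 440.] initial check [ 63. 200.]
0.8 [147. 461.] initial check [ 63. 200.]
0.85 [154. 482.] initial check [ 63. 200.]
0.9 [163. 503.] initial check [ 63. 200.]
jar_center [([265.4, 215.6], 0.63)]
tin_center [([323.5, 254.1], 0.53)]
tags_center []
[ 0.46314199 -0.17141517  0.03549736] [-5.96233489  5.2558204   6.18000438] 18.25
```

Run:
```python
from h import *
T=grab_frame("top");cv2.imwrite("pics/full.png",T["frame"][:,:,::-1])
for n in("jar_center","tin_center","tags_center"): print(n,[(x["uv"],x["conf"]) for x in spot_point(n,"top")[:2]])
```

```text
jar_center [([274.9, 257.2], 0.9), ([411.6, 173.5], 0.21)]
tin_center [([331.7, 197.9], 0.66), ([430.5, 167.2], 0.48)]
tags_center [([223.7, 239.8], 0.64)]
```

View pics/full.png

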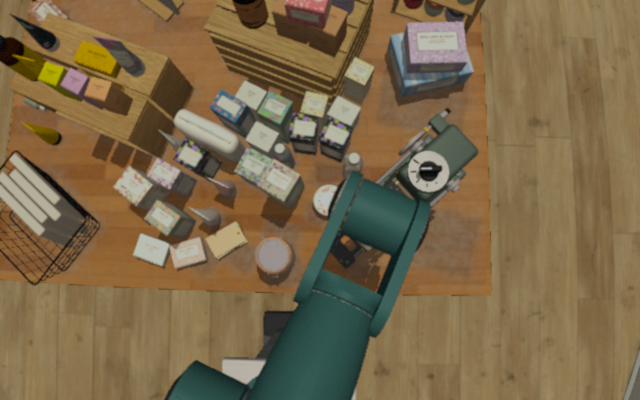

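The jar at (273,256), the tin at (325,200) and the tags at (226,240) are where they were. The knob is on its mark and the lever is at about 0.8 rad.

Run:
```python
from cell import *
print(finish_job()); s=get_state();print(s["tcp_pos"],s["contact_force"])
```

```text
the job is handed in; nothing more can be done
None
the job is handed in; nothing more can be done
```

I turned the knob to the fourth mark with the lever still up, then gripped the wooden bar and brought the lever down along its arc. I handed the job in while holding it in the third notch.

**Last checks:**
- **Knob:** with the knob released, the white line was at 177.9° and the fourth mark at 177.1° in the rectified top view, so it is within about 1°. It looked the same in the pictures after the lever went down.
- **Lever:** the arm end in the side view puts the lever at about 0.79–0.81 rad, in the middle of the third notch (0.70–0.90). The bar pushed up with about 6–7 N, which is less than the 10 N you list for the third click. I didn't look into the difference.
- **Jar, tin and tags:** all three are where they were. The networks' points for them moved by no more than about 3 pixels, and the full top view agrees.
- **Time:** about 18 s on the robot's clock. The highest force I read at the wrist was about 19 N.

**What disagreed:** the real fingertips were about 40 mm higher than the reported TCP position. My first grasp of the knob closed on air because of this, without touching anything. I measured the offset in the side pictures and allowed for it in every move after that.

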